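# Lean a machined cover against the angle plate and scan its label

## Task

Take the tall labelled cover out of the rack, stand its lower edge on the bench in front of the low angle plate and let it lean back about 20 degrees against the plate's top front edge, centred and square, label facing away from the plate. With the cover let go, pick up the scanner, point its window squarely at the middle of the label from about 10 cm, hold it steady for a good second without touching the cover, and lay it back right way up on its mat. Leave the other two covers in the rack and do not disturb the bottle or the screwdriver lying close by.

Things in the scene. Friction and masses are not known exactly. Their poses are not given: they have to be found in the camera images.
- cover: The cover to lean: flat aluminium slab 10 mm thick (its x), 120 mm wide (y), 155 mm tall (z), about 0.42 kg; tallest and widest of the three in the rack, the only one with a paper label (on its -x face). Origin: centre of its lower edge face. Starts upright in one of the rack's slots, its axes along the rack's. Can be pinched across its thickness at the top edge
- label (a point): Middle of the paper label (54 x 34 mm, black bars) on the cover's -x face, on its centre line, 85 mm above the lower edge; axes as the cover's
- rack: Grey plastic rack, fixed, 184 mm (x) by 144 mm (y), 45 mm high. Three slots 55 mm apart along its x (at x = -55, 0, +55 mm), each 14 mm wide between ribs 37 mm high, floor 8 mm above the bench. Origin: centre of its underside. Covers stand in it across x and come out straight up
- stand: The angle plate: heavy grey iron L, fixed to the bench, 60 mm deep (x), 110 mm wide (y), 85 mm high. Its plain upright front face is at its x = -30 mm and looks to -x; two side ribs 55 mm high behind it. Origin: centre of its underside. The cover leans on it from the -x side, its top going over towards +x
- stand_edge (a point): Middle of the angle plate's top front edge, 85 mm above the bench; axes as the stand's
- scanner: Cordless bar scanner, 0.19 kg: 150 mm long (its x), handle 36 mm wide (y), 30 mm high (z), head (last 36 mm at +x) 48 mm wide. It looks along its +x. Origin: centre of its underside, about its centre of mass in plan. Lies on the mat, right way up (+z up), window end roughly along the mat's +x
- window (a point): Middle of the scanner's window, on its front end 75 mm ahead of its origin and 16 mm above its underside; axes as the scanner's, it looks along +x
- mat: The scanner's black rubber mat, fixed, 240 mm (x) by 110 mm (y), 4 mm thick. Origin: centre of its underside
- cover_mid: Another cover, no label, 10 x 90 x 115 mm tall, upright in the rack; origin at the centre of its lower edge. Leave it
- cover_narrow: Another cover, no label, 10 x 60 x 100 mm tall, upright in the rack; origin at the centre of its lower edge. Leave it
- bottle: Plain white bottle, 54 mm across, 145 mm tall, loose on the bench; origin at the centre of its underside. Leave it
- driver: Screwdriver lying on the bench 120 to 145 mm in front of the stand's origin, about parallel to its face; along its own x, handle to -x, 0.2 m long, 26 mm thick; origin mid-length on the underside. Leave it
- lamp_post: Small bench lamp, fixed: round foot 56 mm across, thin upright stem, white head 40 mm across, 245 mm high in all; origin at the centre of its foot. It and the bottle stand on either side of the angle plate, 125 to 135 mm from its middle along its y, either way round. Go round it

How it is judged:
On the way, in this order (a step that is already met when the one before it is completed fails the run):
1. the cover leans against the angle plate, let go and still (angle between cover's own z axis and vertical between 0.17 and 0.5 rad and x of stand_edge in the frame of cover between 0.001 and 0.01 m and y of stand_edge in the frame of cover between -0.025 and 0.025 m and angle between the y axis of cover and the y axis of stand, either way round below 0.21 rad and height (world z) of cover below 0.008 m and contact force between cover and stand above 0.15 N and contact force between cover and the fingers below 0.1 N and linear speed of cover below 0.02 m/s and angular speed of cover below 0.1 rad/s), for 0.3 s.
2. the held scanner looks at the leaning cover's label for 1 s, steady: 50 to 150 mm away, within 20 mm of its middle and 28 degrees of square (all of step 1 and x of label in the frame of window between 0.05 and 0.15 m and y of label in the frame of window between -0.02 and 0.02 m and z of label in the frame of window between -0.02 and 0.02 m and x of window in the frame of cover below -0.04 m and angle between the x axis of scanner and the x axis of cover, either way round below 0.5 rad and contact force between scanner and the fingers above 0.5 N and linear speed of scanner below 0.03 m/s and angular speed of scanner below 0.2 rad/s), for 1 s.
At the end, for the whole second after the job is handed in: Cover stands on the bench, leaning back 10 to 28 degrees on the angle plate's top front edge, label outwards, centred within 25 mm, square within 12 degrees; scanner flat on its mat, right way up, centre within 70 mm along and 50 mm across of the mat's; both let go and still (all of step 1 and x of scanner in the frame of mat between -0.07 and 0.07 m and y of scanner in the frame of mat between -0.05 and 0.05 m and height (world z) of scanner below 0.008 m and angle between scanner's own z axis and vertical below 0.1 rad and linear speed of scanner below 0.02 m/s and contact force between scanner and the fingers below 0.1 N); the robot touches nothing.
It fails at once if another cover is shifted by over 20 mm (distance of any of cover_mid, cover_narrow from where it was at the start of the episode above 0.02 m).
It fails at once if the bottle is knocked or moved (distance of bottle from where it was at the start of the episode above 0.03 m).
It fails at once if the screwdriver is knocked or moved (distance of driver from where it was at the start of the episode above 0.03 m).
It fails at once if the cover falls over (angle between cover's own z axis and vertical above 1.2 rad).
It fails at once if the scanner touches the cover (contact force between scanner and cover above 0.5 N).
It also fails if it takes over 67 s, if anything falls off the work surface, if the arm or the gripper's body presses on something with over 40 N, if the wrist force passes 120 N, or if a joint passes its speed limit or range.

## Robot

A 6-joint arm with a two-finger parallel gripper is mounted at the origin on the work surface. World frame = base frame: x ahead of the robot, y to its left, z up, the work surface at z = 0. Lengths are in m, angles in rad, forces in N, time in s.
With the tool pointing down it reaches from about 0.35 to 0.775 m from the base axis. Payload 7.3 kg.
Tool frame: the origin (TCP) lies at the centre of the arm's flange, where the gripper is bolted on; the fingertips stand 178 mm ahead of it and the grasp point (between the pads) lies 159 mm ahead of it; z points along the fingers, y is the line along which they close (so a half turn about z gives the same grasp; the last joint's range is limited). The gripper opens to 92 mm and grips with 3 to 60 N. Pads are 19 mm wide; open, the fingers measure 130 mm over their backs; the gripper's body (75 mm by 190 mm) begins 47 mm behind the grasp point.
Start: joints at [1.147, 0.342, 1.524, -0, 1.275, -0.146], TCP at [0.144, 0.505, 0.405] pointing down, gripper open.
Joint ranges: [-2.53, 2.53], [-0.77, 2.02], [0.04, 2.7], [-1, 4.14], [0.28, 2.66], [-3.11, 3.11]. Speed limits (rad/s): [2.57, 2.57, 3.14, 3.14, 3.14, 3.14].

## Interface

Orientations are given as [roll, pitch, yaw] about the fixed x, y, z axes, in that order (R = Rz(yaw) Ry(pitch) Rx(roll)).
In Python, from cell import telemetry, vision, ticket gives the robot as it stands.
- The arm moves only by the shell command python3 -m crank 'ROWS' [FORCE]. ROWS is JSON, a list of rows, each a list of 5 numbers: the gripper command: -1 is shut, 1 is fully open, values between are in proportion, then the shift along the tool's x, y, z in mm, then the turn about the tool's z in rad. In form: [[fingers, dx, dy, dz, roll], ...]. A call has 1 to 12 rows; each row is the pose to reach, as a shift and turn from the pose commanded when the call began, along the tool's axes at that moment; what a row does not reach only later rows make up. A row lasts 1/12 s, in which the tool goes at most 41.7 mm and 7.16 degrees, less where a joint would pass 70% of its speed; a pose out of reach is approached as far as the arm can. A call with a gripper value outside its range is refused whole. The fingers move at their own pace and stop on an object; FORCE is the grip in N (left out, the last holds). Time passes only in rows, so rows that repeat a pose let the fingers close. It gives the time, the measured TCP pose, the force, the opening and the grip force at its end, in the units of the state.
- telemetry.observe(): the state, without advancing time (a new reading comes with each control period).
- vision.read_camera(name): name is "scene" or "top" or "wrist"; returns (picture, depth): 420x560x3 uint8, red, green, blue; 420x560 float32, m along the optical axis (not along the pixel's ray), 0 where there is no reading.
- vision.get_calibration(name): a dict with "camera_matrix" (3x3 intrinsics, pixels), "dist" ([k1, k2, p1, p2, k3] as OpenCV has them; the pictures are not rectified), "rvec" (rotation vector, rad) and "tvec" (3), from world to camera coordinates, as OpenCV has them. Camera axes: x right, y down, z forward; pixel columns grow to the right and rows downward; lengths in m; the calibration is good to about 2 mm. A picture is of the moment at which its call begins: read the wrist's pose just before it. get_calibration takes no time and is no camera call; for the wrist camera it gives the pose at the moment of the call.
- ticket.hand_in(): hands the job in; it is judged then, once.
The state is a dict: "time": time; "qpos": joint angles; "qvel": joint speeds; "joint_efforts": joint torques, N m; "tool_pos": TCP position; "tool_rot": TCP orientation; "contact_force": force on the tool from outside, world axes, zero at the start; "torque": the same for the moment, N m; "opening": finger opening in m; "grip_force": force on a finger pad.
Only numpy, scipy, OpenCV 4.12 (cv2) and the standard library are available. Lean on these libraries where they do the work, as an engineer would, in place of code of your own. Each camera call takes 0.05 s, during which the arm holds its last target. There are 200 camera calls.

## Working session

There is one attempt and no reset: what is moved stays moved. The work goes in short steps, Python scripts to look and compute and a shell command to move; the robot and the scene stay as the last step left them, time stands still between calls to the robot, and variables do not carry over. Pictures are saved under pics/ and viewed, at most 10 in all, crops included, and the job is handed in when it is done.

```bash
mkdir -p pics; cat > h.py <<'E'
import numpy as np,cv2
from cell import telemetry,vision,ticket
def cloud(n,save=None):
    c=vision.get_calibration(n); im,d=vision.read_camera(n)
    if save: cv2.imwrite(save,im[:,:,::-1]); np.savez(save[:-4]+'.npz',im=im,d=d,**{k:np.array(v) for k,v in c.items()})
    K=np.array(c["camera_matrix"]);D=np.array(c["dist"]);R=cv2.Rodrigues(np.array(c["rvec"]))[0];t=np.array(c["tvec"]).ravel()
    h,w=d.shape;u,v=np.meshgrid(np.arange(w),np.arange(h))
    p=cv2.undistortPoints(np.stack([u,v],-1).reshape(-1,1,2).astype(float),K,D).reshape(h,w,2)
    P=np.dstack([p,np.ones((h,w))])*d[...,None]
    W=(P-t)@R; W[d==0]=np.nan
    return im,d,W
E
python3 - <<'E'
from h import *
for n in("scene","top","wrist"): 
    im,d,W=cloud(n,f"pics/{n}0.png"); c=vision.get_calibration(n)
    print(n,c["tvec"],np.nanmin(d),d.max(), "cam pos",-cv2.Rodrigues(np.array(c["rvec"]))[0].T@np.array(c["tvec"]).ravel())
print(telemetry.observe())
a=[cv2.imread(f"pics/{n}0.png") for n in("scene","top")]
cv2.imwrite("pics/both.png",cv2.resize(np.vstack(a),(448*1,672))[:600] if 0 else a[0])
E
```

```text
scene [ 0.12870436 -0.34791177  1.34310516] 0.0 3.3600867 cam pos [1.13450251 0.16085282 0.79282363]
top [-0.01709428  0.5361194   1.09159545] 0.0 2.0155842 cam pos [0.42873709 0.02833515 1.13783939]
wrist [-0.52466741 -0.03764615  0.39158611] 0.0 1.0824629 cam pos [0.06506128 0.52772672 0.38380248]
{'time': 0.15, 'qpos': array([ 1.14696811e+00,  3.42587101e-01,  1.52474068e+00,  2.17087992e-05,
        1.27538823e+00, -1.45989858e-01]), 'qvel': array([-0.00044821, -0.00130785, -0.00161982, -0.00061204, -0.00100515,
       -0.00124019]), 'joint_efforts': array([ 1.74373272e-03, -4.31456816e+01, -2.44358772e+01,  7.19186361e-02,
        5.36225829e-02, -5.70094824e-05]), 'tool_pos': array([0.14393435, 0.50480398, 0.40421168]), 'tool_rot': array([-3.14048426e+00, -1.83957582e-04,  2.86374786e+00]), 'contact_force': array([-0.98975371, -0.54359938,  0.50940167]), 'torque': array([ 0.02908002, -0.04172403, -0.0180205 ]), 'grip_force': 0.0, 'opening': 0.09226436453830024}
```

View pics/scene0.png

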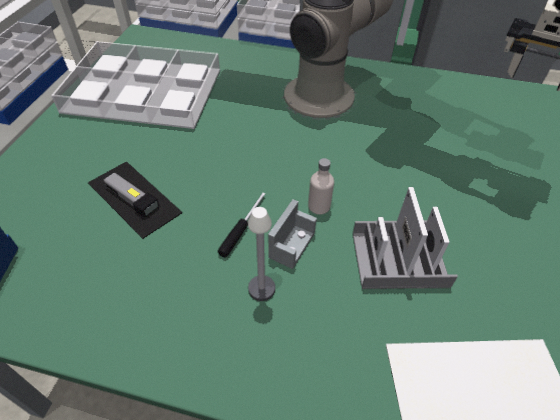

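View pics/top0.png

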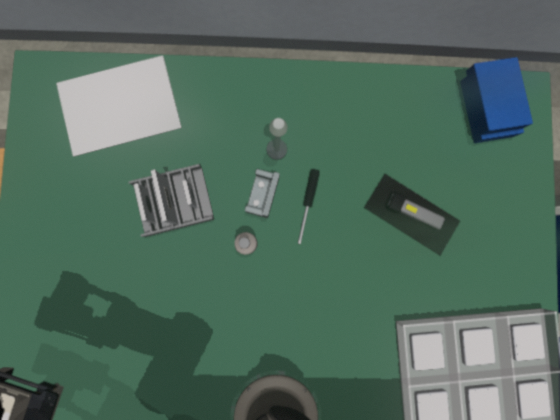

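```bash
cat > m.py <<'E'
from h import *
im,d,W=cloud("top","pics/top1.png")
X,Y,Z=W[...,0],W[...,1],W[...,2]
def box(mask,name):
    n,l,st,_=cv2.connectedComponentsWithStats(mask.astype(np.uint8))
    for i in range(1,n):
        if st[i,4]<12: continue
        m=l==i; p=W[m]; 
        r=cv2.minAreaRect((p[:,:2]*1000).astype(np.float32))
        print(name,np.round(r[0],1),np.round(r[1],1),round(r[2],1),"n",st[i,4],"px",st[i,:4],"z",np.round(np.percentile(p[:,2],[5,50,95])*1000))
v,u=np.mgrid[:420,:560]
roi=(v>120)&(v<270)&(u>120)&(u<480)
print("bench z",np.nanmedian(Z[(v>260)&(v<300)&(u>300)&(u<380)]))
box(roi&(Z>.01),"all>10")
box(roi&(Z>.075)&(Z<.095)&(u>230)&(u<300),"stand top")
box(roi&(Z>.095)&(u<225),"covers")
g=im.astype(int)
box(roi&(g.max(2)<60)&(u>350),"mat")
box(roi&(Z>.018)&(u>350),"scanner")
E
python3 m.py
python3 - <<'E'
import cv2
im=cv2.imread('pics/top1.png')[110:270,120:470]
cv2.imwrite('pics/crop1.png',cv2.resize(im,(800,366),interpolation=cv2.INTER_CUBIC))
E
```

```text
bench z -0.0012605396482762111
all>10 [690.6  19. ] [50.9 50.4] 1.8 n 466 px [267 121  21  39] z [ 11. 214. 245.]
all>10 [ 760.4 -512.1] [60.6 10.6] 16.3 n 156 px [470 121  10  22] z [12. 26. 55.]
all>10 [543.6 286.2] [145.7 186.3] 16.2 n 2890 px [128 165  86  71] z [ 16.  47. 161.]
all>10 [542.  -66.5] [ 25.5 198.5] 79.0 n 444 px [298 169  22  75] z [12. 21. 26.]
all>10 [567.8  52.4] [ 60.1 110.1] 76.3 n 1000 px [245 170  35  49] z [11. 24. 86.]
all>10 [ 534.8 -349.3] [151.3  48.6] 66.2 n 911 px [386 193  59  36] z [20. 32. 36.]
all>10 [439.1  86.8] [50.7 51.9] 1.7 n 401 px [235 233  23  22] z [ 85. 100. 145.]
stand top [562.5  30. ] [ 14.  109.8] 76.3 n 257 px [263 173  17  44] z [80. 84. 87.]
stand top [439.1  87.3] [50.7 50.9] 1.7 n 109 px [235 233  22  22] z [85. 92. 94.]
covers [540.9 284.3] [121.6  11.8] 16.6 n 550 px [151 170  22  54] z [101. 153. 164.]
covers [556.7 231.5] [59.5 11.3] 16.5 n 122 px [182 180  11  26] z [100. 107. 109.]
covers [527.7 339. ] [89.8 12.6] 16.3 n 269 px [134 184  15  38] z [ 99. 120. 124.]
mat [ 762.9 -510.4] [64.3  8.5] 17.5 n 208 px [467 121  13  22] z [nan nan nan]
mat [ 533.4 -347.3] [232.8 102.7] 59.3 n 1766 px [365 175  93  51] z [nan nan nan]
mat [ 475.1 -357.7] [44.7 16.8] 62.9 n 53 px [408 230  16  11] z [-0.  3.  6.]
scanner [ 759.  -512.5] [57.2 10.6] 16.3 n 123 px [472 121   8  21] z [20. 31. 57.]
scanner [ 534.  -349.1] [151.   48.6] 65.5 n 871 px [386 193  59  36] z [25. 32. 36.]
```

View pics/crop1.png

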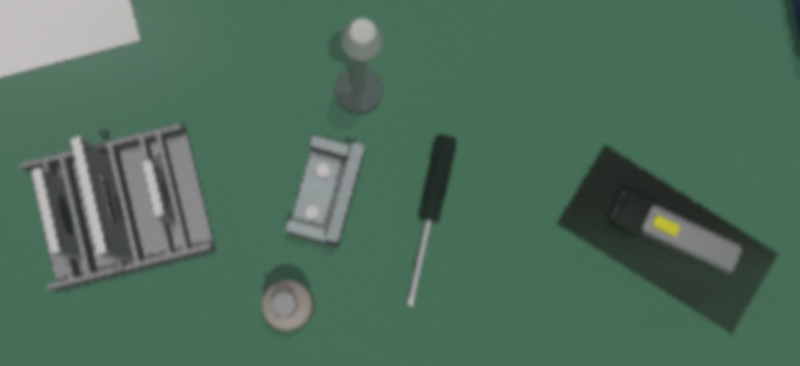

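```bash
cat > go.py <<'E'
import sys
from h import *
# usage: x y z(TCP mm) yawdeg -> tool-frame shift, roll
x,y,z,yaw=map(float,sys.argv[1:])
s=telemetry.observe();R=cv2.Rodrigues(np.zeros(3))[0]
from scipy.spatial.transform import Rotation as Ro
R=Ro.from_euler('xyz',s['tool_rot']).as_matrix()
dl=R.T@(np.array([x,y,z])-s['tool_pos']*1000)
r=(s['tool_rot'][2]-np.radians(yaw)+np.pi)%(2*np.pi)-np.pi
print("t",s['time'],"pos",np.round(s['tool_pos']*1000,1),"yaw",np.degrees(s['tool_rot'][2]).round(2),"shift",dl.round(1),"roll",r.round(4),"len",np.linalg.norm(dl).round(),"F",s['contact_force'].round(2),"op",s['opening'],"q",s['qpos'].round(2))
E
python3 go.py 542 285 400 196.5
```

```text
t 0.2 pos [143.9 504.8 404.3] yaw 164.08 shift [-443.1 -102.2    4.3] roll -0.5658 len 455.0 F [-0.08 -0.55  0.23] op 0.09182447817425458 q [ 1.15  0.34  1.52  0.    1.28 -0.15]
```

```bash
python3 -m crank '[[0,-443,-102,4,-0.566],[0,-443,-102,4,-0.566],[0,-443,-102,4,-0.566],[0,-443,-102,4,-0.566],[0,-443,-102,4,-0.566],[0,-443,-102,4,-0.566],[0,-443,-102,4,-0.566],[0,-443,-102,4,-0.566],[0,-443,-102,4,-0.566],[0,-443,-102,4,-0.566],[0,-443,-102,4,-0.566],[0,-443,-102,4,-0.566]]' 30
python3 -m crank '[[0,0,0,0,0],[0,0,0,0,0],[0,0,0,0,0]]'
python3 go.py 542 285 307 196.5
python3 - <<'E'
from h import *
im,d,W=cloud("wrist","pics/w1.png")
m=(W[...,2]>.145)&(W[...,2]<.175)&(abs(W[...,0]-.54)<.1)&(abs(W[...,1]-.285)<.05)
p=W[m];r=cv2.minAreaRect((p[:,:2]*1000).astype(np.float32));print(r,np.percentile(p[:,2],[5,50,95]),len(p))
E
```

```text
time: 1.2
tool_pos: [0.5457, 0.2822, 0.4]
tool_rot: [-3.14, 0.001, -2.857]
contact_force: [-0.2, 0.1, 0.5]
opening: 0.0458
grip_force: 0.0
time: 1.45
tool_pos: [0.5414, 0.2857, 0.4004]
tool_rot: [3.141, -0.001, -2.853]
contact_force: [-0.0, 0.0, 0.3]
opening: 0.0461
grip_force: 0.0
t 1.45 pos [541.4 285.7 400.4] yaw -163.47 shift [-0.5 -0.9 93.4] roll 0.0005 len 93.0 F [-0.05  0.    0.28] op 0.0460776957642111 q [ 0.36  0.51  1.27  0.    1.36 -1.5 ]
((539.512451171875, 285.5901184082031), (119.19775390625, 10.163776397705078), 16.170759201049805) [0.1609762  0.16237307 0.16346248] 3036
```

View pics/w1.png

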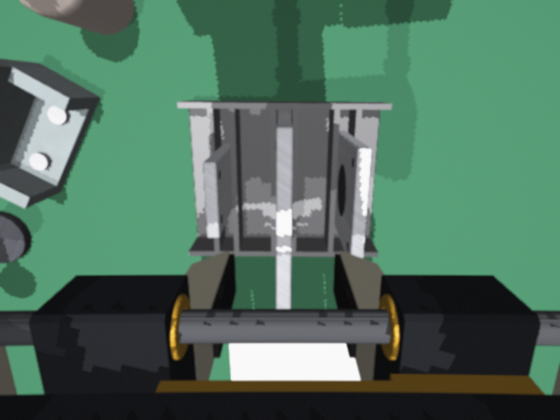

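```bash
python3 -m crank '[[0,1,-1,40,0],[0,1,-1,75,0],[0,1,-1,92,0],[0,1,-1,92,0],[-1,1,-1,92,0],[-1,1,-1,92,0],[-1,1,-1,92,0],[-1,1,-1,92,0],[-1,1,-1,92,0],[-1,1,-1,92,0],[-1,1,-1,92,0],[-1,1,-1,92,0]]' 35
python3 go.py 542 285 437 196.5
```

```text
time: 2.5
tool_pos: [0.5414, 0.2843, 0.3095]
tool_rot: [3.141, 0.001, -2.853]
contact_force: [-1.2, 1.4, 4.7]
opening: 0.0097
grip_force: 35.0
t 2.5 pos [541.4 284.3 309.5] yaw -163.49 shift [  -1.     0.6 -127.5] roll 0.0002 len 127.0 F [-1.2   1.41  4.66] op 0.009662615035075893 q [ 0.36  0.58  1.41  0.    1.15 -1.5 ]
```

Gripped (10 mm). Lift.

```bash
python3 -m crank '[[-1,0,0,-15,0],[-1,0,0,-40,0],[-1,0,0,-70,0],[-1,0,0,-100,0],[-1,0,0,-130,0],[-1,0,0,-140,0],[-1,0,0,-140,0],[-1,0,0,-140,0]]'
python3 - <<'E'
from h import *
# wrist view of stand & cover in grip; top view of cover
im,d,W=cloud("wrist","pics/w2.png")
im,d,W=cloud("top","pics/t2.png")
m=(W[...,2]>.2)&(W[...,2]<.31)&(abs(W[...,0]-.54)<.12)&(abs(W[...,1]-.285)<.03)
p=W[m];print(np.percentile(p[:,2],[5,50,95]) if len(p) else 0,len(p))
E
python3 go.py 545 -10 449 166.3
```

```text
time: 3.17
tool_pos: [0.5412, 0.2839, 0.447]
tool_rot: [-3.141, -0.002, -2.853]
contact_force: [0.9, 0.4, -5.6]
opening: 0.0098
grip_force: 35.0
[0.20542954 0.26455952 0.29963157] 340
t 3.2667 pos [541.2 283.9 445.7] yaw -163.49 shift [  79.9 -282.9   -2.8] roll 0.5272 len 294.0 F [-1.08  0.22 -5.41] op 0.009811796517511013 q [ 0.36  0.48  1.19 -0.    1.47 -1.5 ]
```

View pics/w2.png

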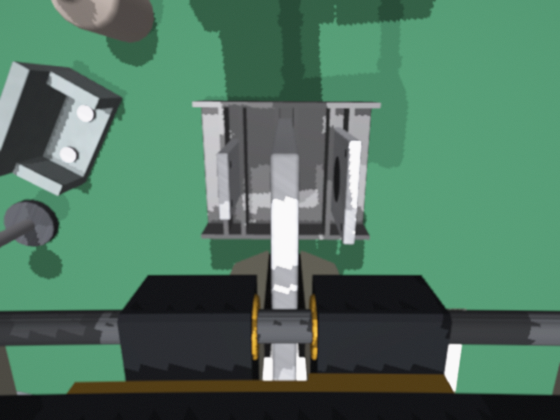

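```bash
python3 go.py 552.9 -8.8 446 166.3
python3 -m crank '[[-1,7,-25,0,0.05],[-1,15,-55,0,0.11],[-1,24,-90,0,0.18],[-1,34,-125,0,0.25],[-1,44,-160,0,0.32],[-1,53,-195,0,0.39],[-1,61,-225,0,0.45],[-1,67,-250,0,0.5],[-1,71,-270,0,0.527],[-1,72,-280,0,0.527],[-1,72,-284,0,0.527],[-1,72,-284,0,0.527]]'
python3 go.py 552.9 -8.8 305 166.3
```

```text
t 3.2667 pos [541.2 283.9 445.7] yaw -163.49 shift [ 7.19e+01 -2.84e+02  2.00e-01] roll 0.5272 len 293.0 F [-1.08  0.22 -5.41] op 0.009811796517511013 q [ 0.36  0.48  1.19 -0.    1.47 -1.5 ]
time: 4.27
tool_pos: [0.5532, -0.009, 0.4474]
tool_rot: [3.141, -0.002, 2.903]
contact_force: [-0.2, 1.0, -3.7]
opening: 0.0095
grip_force: 35.0
t 4.2667 pos [553.2  -9.  447.4] yaw 166.31 shift [0.000e+00 1.000e-01 1.424e+02] roll 0.0001 len 142.0 F [-0.2   1.05 -3.74] op 0.009455284719371567 q [-0.15  0.37  1.37  0.    1.41 -1.49]
```

```bash
python3 -m crank '[[-1,0,0,25,0],[-1,0,0,60,0],[-1,0,0,95,0],[-1,0,0,120,0],[-1,0,0,133,0],[-1,0,0,138,0],[-1,0,0,140,0],[-1,0,0,142,0],[-1,0,0,142,0]]'
python3 go.py 552.9 -8.8 301.5 166.3
```

```text
time: 5.02
tool_pos: [0.5533, -0.0082, 0.3075]
tool_rot: [3.141, 0.002, 2.904]
contact_force: [-0.1, 0.2, -4.5]
opening: 0.0098
grip_force: 35.0
t 5.0167 pos [553.3  -8.2 307.5] yaw 166.36 shift [ 0.3 -0.7  6. ] roll 0.0011 len 6.0 F [-0.06  0.21 -4.5 ] op 0.009843726462745889 q [-0.15  0.49  1.58  0.    1.07 -1.49]
```

```bash
python3 -m crank '[[-1,0,0,1,0],[-1,0,0,2,0],[-1,0,0,3,0],[-1,0,0,4,0],[-1,0,0,4,0],[-1,0,0,4,0]]'
python3 -m crank '[[-1,0,0,1,0],[-1,0,0,1,0],[-1,0,0,1,0]]'
python3 go.py 552.9 -8.8 301.5 166.3
```

```text
time: 5.52
tool_pos: [0.553, -0.0087, 0.3027]
tool_rot: [3.141, 0.0, 2.903]
contact_force: [-0.1, 0.1, -4.4]
opening: 0.0096
grip_force: 35.0
time: 5.77
tool_pos: [0.553, -0.0087, 0.3017]
tool_rot: [3.142, -0.0, 2.903]
contact_force: [-0.1, -0.1, -5.7]
opening: 0.0098
grip_force: 35.0
t 5.7667 pos [553.   -8.7 301.7] yaw 166.31 shift [ 0.1 -0.1  0.2] roll 0.0003 len 0.0 F [-0.09 -0.07 -5.67] op 0.009816273101449413 q [-0.15  0.49  1.59  0.    1.06 -1.49]
```

```bash
python3 -m crank '[[-1,0,0,0.5,0],[-1,0,0,1,0],[-1,0,0,1,0],[-1,0,0,1,0]]'
python3 -m crank '[[-1,0,0,0.5,0],[-1,0,0,1,0],[-1,0,0,1,0],[-1,0,0,1,0]]'
```

```text
time: 6.1
tool_pos: [0.553, -0.0086, 0.3016]
tool_rot: [3.141, 0.001, 2.903]
contact_force: [-4.1, 2.0, 5.1]
opening: 0.01
grip_force: 35.0
time: 6.43
tool_pos: [0.5529, -0.0086, 0.3015]
tool_rot: [3.141, 0.001, 2.903]
contact_force: [-6.2, 1.4, 13.1]
opening: 0.01
grip_force: 35.0
```

```bash
python3 -m crank '[[-1,0,0,-1,0],[-1,0,0,-1,0],[-0.7,0,0,-1,0],[-0.48,0,0,-1,0],[-0.48,0,0,-1,0],[-0.48,0,0,-1,0],[-0.48,0,0,-6,0],[-0.48,0,0,-11,0],[-0.48,0,0,-16,0],[-0.48,0,0,-16,0]]'
python3 go.py 564 36 317 166.3
```

```text
time: 7.27
tool_pos: [0.5534, -0.0087, 0.3172]
tool_rot: [3.141, 0.003, 2.903]
contact_force: [0.4, -0.2, 0.5]
opening: 0.0239
grip_force: 0.0
t 7.2667 pos [553.4  -8.7 317.2] yaw 166.32 shift [ 0.3 46.   0.2] roll 0.0003 len 46.0 F [ 0.41 -0.21  0.46] op 0.023899871978903763 q [-0.15  0.48  1.57  0.    1.09 -1.49]
```

```bash
python3 -m crank '[[-0.48,0,2,0,0],[-0.48,0,4,0,0],[-0.48,0,6,0,0],[-0.48,0,8,0,0],[-0.48,0,10,0,0],[-0.48,0,12,0,0],[-0.48,0,14,0,0],[-0.48,0,16,0,0],[-0.48,0,18,0,0],[-0.48,0,20,0,0],[-0.48,0,22,0,0],[-0.48,0,24,0,0]]'
python3 -m crank '[[-0.48,0,2,0,0],[-0.48,0,4,0,0],[-0.48,0,6,0,0],[-0.48,0,8,0,0],[-0.48,0,10,0,0],[-0.48,0,12,0,0],[-0.48,0,14,0,0],[-0.48,0,16,0,0],[-0.48,0,18,0,0],[-0.48,0,20,0,0],[-0.48,0,22,0,0],[-0.48,0,23,0,0]]'
cat > cov.py <<'E'
from h import *
import sys
im,d,W=cloud(sys.argv[1],sys.argv[2])
sx=np.array([.2368,.9715,0]);sy=np.array([-.9715,.2368,0]);o=np.array([.5678,.0524,0])
S=np.dstack([(W-o)@sx,(W-o)@sy,W[...,2]])
for z in (.03,.05,.07,.09,.11,.13,.145):
    m=(abs(S[...,2]-z)<.006)&(abs(S[...,1])<.07)&(S[...,0]>-.09)&(S[...,0]<.05)
    if m.sum()>5: print(z,m.sum(),np.round(np.percentile(S[m][:,0],[2,50,98])*1000,1),np.round(np.percentile(S[m][:,1],[1,50,99])*1000,1), "slope",np.polyfit(S[m][:,1],S[m][:,0],1)[0].round(3))
E
python3 cov.py scene pics/s3.png; python3 go.py 564 36 317 166.3
```

```text
time: 8.27
tool_pos: [0.5587, 0.0149, 0.3157]
tool_rot: [3.141, -0.0, 2.903]
contact_force: [-0.8, -0.1, -0.2]
opening: 0.0242
grip_force: 0.1
time: 9.27
tool_pos: [0.5642, 0.0372, 0.3158]
tool_rot: [3.142, 0.0, 2.903]
contact_force: [0.3, 0.0, 0.2]
opening: 0.0242
grip_force: 0.0
0.03 207 [-46.3  -1.5  30.2] [-58.2 -15.   50.6] slope 0.07
0.05 389 [-23.9   1.2  29.9] [-54.8 -18.9  56. ] slope 0.018
0.07 102 [-34.2 -15.9 -15.1] [-57.1 -20.9  54.4] slope 0.065
0.09 162 [-32.  -23.1 -15.3] [-58.9 -14.3  33.5] slope 0.004
0.11 12 [-23.1 -21.5 -20. ] [-58.2 -35.4  19.7] slope 0.0
0.13 14 [-28.8 -15.3 -12.8] [-59.7 -49.1   9.8] slope -0.028
0.145 220 [-38.8 -14.5   6.1] [-58.9 -14.   12.5] slope -0.082
t 9.3167 pos [564.2  37.3 315.7] yaw 166.33 shift [-0.1 -1.3 -1.3] roll 0.0006 len 2.0 F [-0.81  0.03 -0.37] op 0.02404017204674664 q [-0.07  0.5   1.54  0.    1.11 -1.4 ]
```

View pics/s3.png

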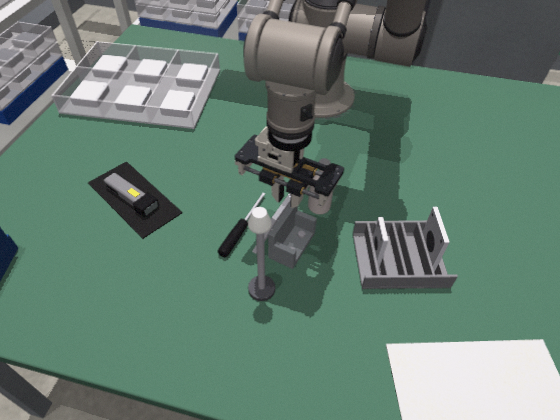

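```bash
python3 -m crank '[[-0.3,0,0,0,0],[-0.2,0,0,0,0],[-0.2,0,0,-2,0],[-0.2,0,0,-10,0],[-0.2,0,0,-25,0],[-0.2,0,0,-45,0],[-0.2,0,0,-75,0],[-0.2,0,0,-110,0],[-0.2,0,0,-110,0]]'
python3 go.py 534 -349 400 65.8
```

```text
time: 10.07
tool_pos: [0.5648, 0.0369, 0.4335]
tool_rot: [3.139, 0.012, 2.903]
contact_force: [1.3, 0.4, 1.0]
opening: 0.037
grip_force: 0.0
t 10.0667 pos [564.8  36.9 433.5] yaw 166.32 shift [ -61.  -382.3   33.4] roll 1.7544 len 389.0 F [1.32 0.39 0.98] op 0.03696194582852206 q [-0.07  0.39  1.36  0.    1.37 -1.4 ]
```

```bash
python3 -m crank '[[0.6,-5,-30,0,0.12],[0.6,-10,-62,0,0.25],[0.6,-15,-95,0,0.37],[0.6,-20,-128,0,0.5],[0.6,-26,-160,0,0.62],[0.6,-31,-195,0,0.75],[0.6,-36,-228,0,0.87],[0.6,-42,-260,0,1],[0.6,-47,-295,0,1.12],[0.6,-52,-328,3,1.25],[0.6,-57,-360,6,1.37],[0.6,-61,-382,10,1.5]]'
python3 cov.py top pics/t4.png
python3 go.py 534 -349 380 65.8
cat > sc.py <<'E'
from h import *
import sys
im,d,W=cloud(sys.argv[1],sys.argv[2])
X,Y,Z=np.moveaxis(W,2,0)
m=(Z>.02)&(Z<.05)&(abs(X-.534)<.12)&(abs(Y+.349)<.1)
n,l,st,_=cv2.connectedComponentsWithStats(m.astype(np.uint8));i=1+np.argmax(st[1:,4]);p=W[l==i]*1000
q=p[:,:2]; r=cv2.minAreaRect(q.astype(np.float32)); print(r,len(q),np.percentile(p[:,2],[5,50,95]))
a=np.radians(r[2]) if r[1][0]>r[1][1] else np.radians(r[2]-90)
if np.sin(a)<0:a+=np.pi
ax=np.array([np.cos(a),np.sin(a)]);c=np.array(r[0]);t=(q-c)@ax;s=(q-c)@[-ax[1],ax[0]]
B=np.arange(-72,74,8);mid=[(np.percentile(s[abs(t-b)<4],1)+np.percentile(s[abs(t-b)<4],99))/2 for b in B]
wd=[np.ptp(s[abs(t-b)<4]) for b in B]
k=np.polyfit(B[1:-1],mid[1:-1],1);print("axis",np.degrees(a)+np.degrees(np.arctan(k[0])),"centre",c+k[1]*np.array([-ax[1],ax[0]]),"widths",np.round(wd))
E
python3 sc.py wrist pics/w4.png
```

```text
time: 11.07
tool_pos: [0.5321, -0.3515, 0.4163]
tool_rot: [3.141, 0.001, 1.4]
contact_force: [0.3, 0.0, 0.9]
opening: 0.0735
grip_force: 0.0
0.03 92 [-61.1 -58.   23.9] [-55.1  -2.2  59.6] slope 0.028
0.05 197 [-54.2   0.3  29. ] [-55.    3.1  58.6] slope 0.016
0.07 75 [-47.2 -45.  -42.7] [-58.7  -1.4  59.8] slope 0.003
0.09 88 [-41.1 -38.5 -35.7] [-56.8   6.6  59.6] slope -0.003
0.11 89 [-34.1 -31.7 -29.3] [-55.5   3.9  58.6] slope 0.003
0.13 94 [-27.6 -25.  -22.3] [-57.2   1.   59.3] slope 0.001
0.145 270 [-22.  -15.9  -9.9] [-57.2   1.3  59.3] slope 0.0
t 11.1167 pos [ 531.5 -354.5  414.8] yaw 79.61 shift [ 5.9  1.4 34.8] roll 0.241 len 35.0 F [-2.26 -1.2  -1.1 ] op 0.0735731314889972 q [-0.71  0.55  1.16 -0.    1.43 -0.53]
((535.2487182617188, -350.1471252441406), (149.11509704589844, 47.83285903930664), 66.20201873779297) 5904 [29.77772583 33.28427803 35.03465352]
axis 66.46773649225345 centre [ 535.39454403 -350.21143593] widths [35. 36. 36. 36. 36. 36. 36. 36. 36. 36. 36. 36. 36. 36. 47. 48. 48. 48.
 47.]
```

```bash
python3 - <<'E'
import cv2,numpy as np
a=cv2.imread('pics/w4.png');b=cv2.imread('pics/t4.png')[130:270,210:400]
cv2.imwrite('pics/c4.png',np.hstack([cv2.resize(a,(400,300)),cv2.resize(b,(400,300))]))
E
```

```text
(no output)
```

View pics/c4.png

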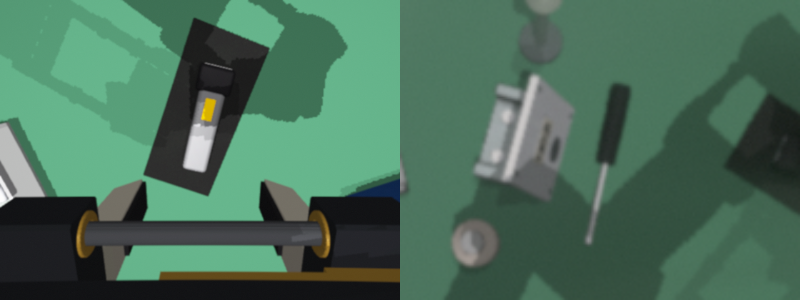

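```bash
python3 -m crank '[[0.6,0,0,0,0.1],[0.6,0,0,0,0.1]]'; python3 go.py 535.3 -350.2 186 66.4
```

```text
time: 11.33
tool_pos: [0.533, -0.3484, 0.416]
tool_rot: [3.141, -0.0, 1.306]
contact_force: [-0.6, 0.1, -0.5]
opening: 0.0738
grip_force: 0.0
t 11.3333 pos [ 533.  -348.4  416. ] yaw 74.81 shift [ -1.2   2.7 230. ] roll 0.1468 len 230.0 F [-0.61  0.12 -0.54] op 0.07378713631737209 q [-0.7   0.55  1.17  0.    1.43 -0.43]
```

```bash
python3 -m crank '[[0.6,-1,3,20,0.1],[0.6,-1,3,55,0.147],[0.6,-1,3,90,0.147],[0.6,-1,3,125,0.147],[0.6,-1,3,160,0.147],[0.6,-1,3,185,0.147],[0.6,-1,3,200,0.147],[0.6,-1,3,205,0.147],[0.6,-1,3,205,0.147]]'; python3 go.py 535.3 -350.2 186 66.4
```

```text
time: 12.08
tool_pos: [0.5358, -0.3495, 0.2099]
tool_rot: [-3.14, -0.001, 1.164]
contact_force: [0.4, -0.1, 1.1]
opening: 0.0735
grip_force: 0.0
t 12.0833 pos [ 535.8 -349.5  209.9] yaw 66.7 shift [-0.9 -0.1 23.9] roll 0.0052 len 24.0 F [ 0.44 -0.07  1.1 ] op 0.07345876456991098 q [-0.7   0.74  1.4   0.    1.   -0.29]
```

```bash
python3 -m crank '[[0.6,-1,0,15,0.005],[0.6,-1,0,22,0.005],[0.6,-1,0,24,0.005],[0.6,-1,0,24,0.005],[-1,-1,0,24,0.005],[-1,-1,0,24,0.005],[-1,-1,0,24,0.005],[-1,-1,0,24,0.005],[-1,-1,0,24,0.005],[-1,-1,0,24,0.005]]' 20; python3 go.py 515.8 -156.8 250 76.3
```

```text
time: 12.92
tool_pos: [0.5353, -0.3513, 0.1869]
tool_rot: [3.141, -0.0, 1.156]
contact_force: [0.2, 0.4, -0.1]
opening: 0.0385
grip_force: 0.0
t 12.9167 pos [ 535.3 -351.3  186.9] yaw 66.22 shift [170.1 -96.3 -63.2] roll -0.1759 len 205.0 F [ 0.18  0.42 -0.07] op 0.03848058606971868 q [-0.7   0.77  1.42  0.    0.95 -0.29]
```

Not quite shut yet; let it close, then lift.

```bash
python3 -m crank '[[-1,0,0,0,0],[-1,0,0,0,0],[-1,0,0,0,0],[-1,0,0,0,0],[-1,0,0,-5,0],[-1,0,0,-15,0],[-1,0,0,-35,0],[-1,0,0,-55,0],[-1,0,0,-75,0],[-1,0,0,-80,0],[-1,0,0,-80,0]]' 20; python3 go.py 515.8 -156.8 252 76.3
python3 sc.py top pics/t5.png
```

```text
time: 13.83
tool_pos: [0.5356, -0.3515, 0.2689]
tool_rot: [3.138, 0.001, 1.156]
contact_force: [-0.7, 0.3, -3.5]
opening: 0.0358
grip_force: 20.0
t 13.8333 pos [ 535.6 -351.5  268.9] yaw 66.23 shift [170.2 -96.7  16.4] roll -0.1758 len 196.0 F [-0.68  0.33 -3.47] op 0.035826615064880926 q [-0.7   0.67  1.36  0.    1.11 -0.29]Traceback (most recent call last):
  File "sc.py", line 6, in <module>
    n,l,st,_=cv2.connectedComponentsWithStats(m.astype(np.uint8));i=1+np.argmax(st[1:,4]);p=W[l==i]*1000
                                                                      ~~~~~~~~~^^^^^^^^^^
    return _wrapfunc(a, 'argmax', axis=axis, out=out, **kwds)
    return bound(*args, **kwds)
ValueError: attempt to get argmax of an empty sequence
```

```bash
python3 -m crank '[[-1,12,-10,0,-0.05],[-1,32,-25,0,-0.1],[-1,55,-42,0,-0.15],[-1,80,-58,0,-0.176],[-1,105,-72,0,-0.176],[-1,128,-85,2,-0.176],[-1,146,-92,6,-0.176],[-1,158,-96,10,-0.176],[-1,165,-97,14,-0.176],[-1,169,-97,17,-0.176],[-1,170,-97,18,-0.176],[-1,170,-97,18,-0.176]]'; python3 go.py 515.8 -156.8 251 76.3
python3 -m crank '[[-1,0,0,0,0]]'
python3 - <<'E'
from h import *
im,d,W=cloud("scene","pics/s6.png")
sx=np.array([.2368,.9715,0]);sy=np.array([-.9715,.2368,0]);o=np.array([.5678,.0524,0])
S=np.dstack([(W-o)@sx,(W-o)@sy,W[...,2]])
m=(S[...,0]>-.3)&(S[...,0]<-.1)&(abs(S[...,1])<.03)&(S[...,2]>.06)&(S[...,2]<.103)
p=S[m];print(len(p));k=p[p[:,0]>-.16]
if len(k)>10: print("head x",np.percentile(k[:,0],[90,99]),"y",np.percentile(k[:,1],[2,98]),"z",np.percentile(k[:,2],[2,98]))
cv2.imwrite("pics/c6.png",cv2.resize(im[130:290,150:370,::-1],(770,560),interpolation=cv2.INTER_CUBIC))
E
python3 cov.py top pics/t6.png
```

```text
time: 14.88
tool_pos: [0.5153, -0.1571, 0.2481]
tool_rot: [-3.141, -0.0, 1.332]
contact_force: [-0.4, -0.0, -1.9]
opening: 0.0362
grip_force: 20.0
t 14.8833 pos [ 515.3 -157.1  248.1] yaw 76.29 shift [ 0.5  0.4 -2.9] roll -0.0002 len 3.0 F [-0.44 -0.01 -1.89] op 0.03616068905296412 q [-0.44  0.54  1.69 -0.    0.92 -0.2 ]
time: 14.97
tool_pos: [0.5152, -0.1574, 0.2485]
tool_rot: [3.142, 0.0, 1.331]
contact_force: [0.3, 0.3, -1.3]
opening: 0.036
grip_force: 20.0
731
head x [-0.14166791 -0.14037151] y [-0.02233131  0.02194474] z [0.07001205 0.09697737]
0.03 84 [-60.8 -57.9  25.5] [-56.    0.7  60.2] slope -0.071
0.05 204 [-53.8   1.9  29.1] [-55.    9.4  58.3] slope -0.051
0.07 77 [-47.9 -45.1 -42.9] [-58.6   3.   59.5] slope -0.001
0.09 83 [-41.  -38.5 -35.6] [-56.5   5.1  60.4] slope 0.011
0.11 87 [-34.3 -31.6 -29. ] [-57.6   1.6  59.6] slope 0.002
0.13 92 [-27.4 -25.  -22.9] [-56.6   1.9  59.7] slope 0.0
0.145 272 [-21.9 -16.   -9.9] [-56.9   2.4  59.2] slope -0.001
```

View pics/c6.png

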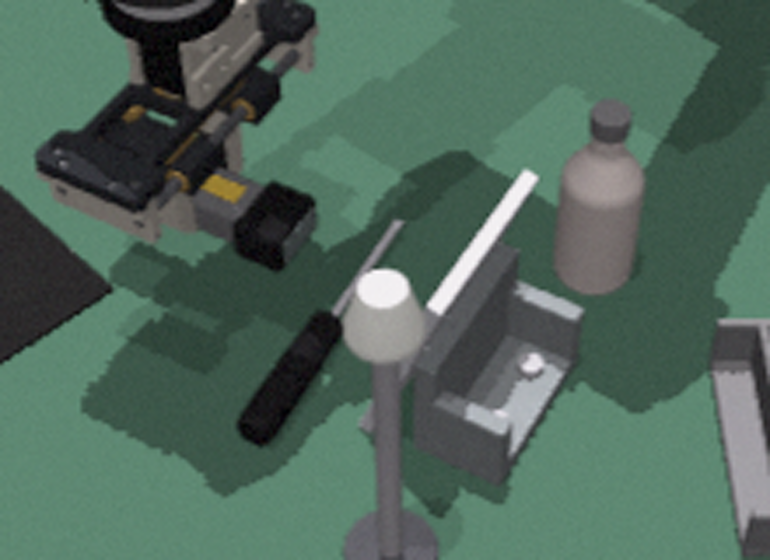

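```bash
python3 -m crank '[[-1,0,0,-2,0],[-1,0,0,-2,0],[-1,0,0,-2,0],[-1,0,0,-2,0],[-1,0,0,-2,0],[-1,0,0,-2,0],[-1,0,0,-2,0],[-1,0,0,-2,0],[-1,0,0,-2,0],[-1,0,0,-2,0],[-1,0,0,-2,0],[-1,0,0,-2,0]]'
python3 -m crank '[[-1,0,0,0,0],[-1,0,0,0,0],[-1,0,0,0,0],[-1,0,0,0,0],[-1,0,0,0,0],[-1,0,0,0,0],[-1,0,0,0,0],[-1,0,0,0,0],[-1,0,0,0,0],[-1,0,0,0,0],[-1,0,0,0,0],[-1,0,0,0,0]]'
python3 go.py 534.5 -348.5 270 61
```

```text
time: 16.07
tool_pos: [0.5151, -0.1566, 0.2507]
tool_rot: [3.142, -0.0, 1.332]
contact_force: [-0.7, 0.2, -1.9]
opening: 0.0358
grip_force: 20.0
time: 17.07
tool_pos: [0.5151, -0.1566, 0.2507]
tool_rot: [-3.142, -0.0, 1.332]
contact_force: [-0.8, -0.5, -2.4]
opening: 0.0361
grip_force: 20.0
t 17.0667 pos [ 515.1 -156.6  250.7] yaw 76.31 shift [-181.9   64.3  -19.3] roll 0.2672 len 194.0 F [-0.8  -0.46 -2.42] op 0.036134947654782666 q [-0.44  0.54  1.68  0.    0.92 -0.2 ]
```

```bash
python3 -m crank '[[-1,-12,4,-5,0],[-1,-32,11,-12,0.05],[-1,-57,20,-19,0.1],[-1,-82,29,-19,0.15],[-1,-107,38,-19,0.2],[-1,-132,47,-19,0.25],[-1,-155,55,-19,0.267],[-1,-170,60,-19,0.267],[-1,-178,63,-19,0.267],[-1,-182,64,-19,0.267],[-1,-182,64,-19,0.267]]'
python3 go.py 534.5 -348.5 187 61
```

```text
time: 17.98
tool_pos: [0.5339, -0.3493, 0.2696]
tool_rot: [-3.141, -0.0, 1.064]
contact_force: [0.0, 0.1, -2.1]
opening: 0.0357
grip_force: 20.0
t 17.9833 pos [ 533.9 -349.3  269.6] yaw 60.97 shift [ 0.9  0.2 82.6] roll -0.0006 len 83.0 F [ 0.02  0.05 -2.07] op 0.035691225996312685 q [-0.7   0.67  1.36  0.    1.11 -0.19]
```

```bash
python3 -m crank '[[-1,0,0,20,0],[-1,0,0,45,0],[-1,0,0,65,0],[-1,0,0,75,0],[-1,0,0,78,0],[-1,0,0,80,0],[-1,0,0,81,0],[-1,0,0,82,0],[-1,0,0,82,0],[-1,0,0,82,0]]'
python3 go.py 534.5 -348.5 187 61
```

```text
time: 18.82
tool_pos: [0.5343, -0.3487, 0.1886]
tool_rot: [3.14, 0.0, 1.065]
contact_force: [-0.1, -0.2, -1.3]
opening: 0.0363
grip_force: 20.0
t 18.8167 pos [ 534.3 -348.7  188.6] yaw 61.01 shift [0.2 0.  1.6] roll 0.0001 len 2.0 F [-0.08 -0.18 -1.29] op 0.03627298463435588 q [-0.7   0.77  1.42  0.    0.95 -0.19]
```

```bash
python3 -m crank '[[-1,0,0,1,0],[-1,0,0,1.5,0],[-1,0,0,1.5,0],[-1,0,0,1.5,0]]'
python3 -m crank '[[-0.1,0,0,0,0],[0.2,0,0,0,0],[0.5,0,0,0,0],[0.6,0,0,0,0],[0.6,0,0,0,0],[0.6,0,0,-20,0],[0.6,0,0,-50,0],[0.6,0,0,-90,0],[0.6,0,0,-130,0],[0.6,0,0,-170,0],[0.6,0,0,-200,0],[0.6,0,0,-200,0]]'
python3 -m crank '[[0.6,0,0,0,0],[0.6,0,0,0,0],[0.6,0,0,0,0],[0.6,0,0,0,0]]'
python3 sc.py wrist pics/w7.png; python3 cov.py top pics/t7.png
```

```text
time: 19.15
tool_pos: [0.5343, -0.3487, 0.1868]
tool_rot: [3.141, 0.0, 1.065]
contact_force: [-1.0, 0.3, 3.5]
opening: 0.0361
grip_force: 20.0
time: 20.15
tool_pos: [0.5348, -0.3489, 0.3943]
tool_rot: [3.128, 0.002, 1.065]
contact_force: [0.9, 0.2, 0.2]
opening: 0.074
grip_force: 0.0
time: 20.48
tool_pos: [0.534, -0.3485, 0.3842]
tool_rot: [-3.138, -0.001, 1.065]
contact_force: [0.0, 0.1, -1.3]
opening: 0.0739
grip_force: 0.0
((534.995849609375, -347.45703125), (148.45697021484375, 47.570281982421875), 61.14636993408203) 6834 [29.83248861 33.26974086 35.04157903]
axis 61.293285542749466 centre [ 535.18458223 -347.56101805] widths [36. 36. 36. 35. 35. 35. 35. 35. 35. 35. 36. 35. 35. 36. 48. 47. 47. 47.
 46.]
0.03 79 [-60.9 -58.2  24.1] [-55.7   6.5  59.6] slope -0.056
0.05 198 [-53.7   0.4  28. ] [-56.    7.   59.4] slope -0.023
0.07 74 [-47.5 -45.2 -41.6] [-57.4   8.   60.2] slope 0.01
0.09 91 [-41.3 -38.5 -35.6] [-54.9  -2.4  59.5] slope 0.002
0.11 97 [-34.  -31.5 -28.8] [-57.3   4.7  58.4] slope 0.004
0.13 97 [-27.6 -25.  -22.7] [-56.1   2.2  59.4] slope -0.002
0.145 278 [-22.4 -16.1  -9.9] [-56.9   2.1  59.2] slope -0.004
```

```bash
python3 -c "
from cell import ticket;print(ticket.hand_in())"
```

```text
the job is handed in; nothing more can be done
None
```

The job is handed in at about 20.5 s with no verdict shown: by my measurements the cover leans about 18° on the angle plate, centred and square with its label outwards, the scanner was held about 10 cm from the label for about 2 s and is back flat on its mat, and I saw no sign that the other covers, the bottle or the screwdriver had moved, though I did not measure them again at the end.

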